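# Hang the printed tool holder on the bench tool board

## Task

Pick up the orange printed tool holder and hang it on the sloped grey tool board: pass the wide part of its keyhole over the brass screw head until the plate lies on the board, then slide it down the slope until the screw is fully home in the narrow slot, and let go with the holder hanging straight and flat. Feel for the screw gently, without forcing holder, screw or board, and leave the other things on the bench where they are.

Things in the scene. Friction and masses are not known exactly. Their poses are not given: they have to be found in the camera images.
- holder: Orange 3D-printed tool holder, loose, 0.11 to 0.23 kg, lying on its back. Plate 124 mm (its x) x 100 mm (y) x 6 mm thick, with a keyhole right through it and a gripping block on its front. Origin: centre of the plate's underside; z out of the plate's front, x towards its top end when hung.
- block_top (a point): Centre of the top of the holder's solid gripping block (holder x = -26 mm, y = 0, z = 46 mm): 30 mm (x) x 50 mm (y), 40 mm high above the plate's front; axes as the holder's.
- entry (a point): Centre of the keyhole's wide octagonal entry, 19 mm across flats, on the underside of the plate (holder x = +30 mm, y = 0, z = 0). Its corners funnel into a slot 9 mm wide that runs to x = +51 mm. Axes as the holder's.
- slot_end (a point): The place on the plate's underside where the screw's axis lies when it is fully home in the narrow slot (holder x = +48 mm, y = 0, z = 0), 18 mm further up the plate than the entry; axes as the holder's.
- board: Grey tool board, fixed. Flat surface 240 mm along the slope x 280 mm wide, sloping 20 degrees: low edge towards the robot, rising along its +x. Origin on the table under the surface's middle, which is 75 mm up; z up, y level across. In its axes uphill is (0.940, 0, 0.342), the surface's normal (-0.342, 0, 0.940).
- rail_middle (a point): Middle of the aluminium rail straight across the board (its y), on the surface, 60 mm uphill of the surface's middle; axes as the board's (z up). The screw is clamped in the rail 6 to 54 mm from this point towards the board's +y; just where is not reported: find it by feel or see it. Pushing it or the board with over 40 N is too rough; 3 to 10 N is plenty.
- head_level (a point): Point 14.5 mm off the surface, square above the rail's middle: the level of the screw head's top. Screw square to the surface: neck 6 mm thick, brass head 14 mm across, its underside 9 mm off the surface. A parallel plate resting on the head is 14.5 mm off the board and drops onto it once the entry is over the head (2.5 mm play all round).
- spool: Red filament spool, 180 mm across, 60 mm high, lying flat; leave it. Origin under its centre.
- bottle: Green bottle, 44 mm across, 130 mm high, standing; leave it. Origin under its centre.
- scraper: Scraper, 200 mm long, lying flat; leave it. Origin under its middle, x along it.
- screwdriver: Screwdriver, 180 mm long, lying flat; leave it. Origin under its middle, x along it.
- tape: Roll of paper tape, 90 mm across, 22 mm high, lying flat; leave it. Origin under its centre.
- cup: Blue plastic cup, 70 mm across, 80 mm high, standing; leave it. Origin under its centre.
- wrench: Wrench, 160 mm long, lying flat; leave it. Origin under its middle, x along it.
There are look-alikes about, which are no part of the job. Of the things that look like the holder, take the one that is nearest to the robot's base at the start.

How it is judged:
By the outcome, as a careful person would: the job done as asked, in the order asked, and still so for the second after the job is handed in, with the robot touching nothing.
It also fails if it takes over 72 s, if anything falls off the work surface, if the arm or the gripper's body presses on something with over 40 N, if the wrist force passes 120 N, or if a joint passes its speed limit or range.

## Robot

A 6-joint arm with a two-finger parallel gripper is mounted at the origin on the work surface. World frame = base frame: x ahead of the robot, y to its left, z up, the work surface at z = 0. Lengths are in m, angles in rad, forces in N, time in s.
With the tool pointing down it reaches from about 0.375 to 0.975 m from the base axis. Payload 3.8 kg.
Tool frame: the origin (TCP) lies midway between the tips of the shut fingers; the grasp point (between the pads) lies 19 mm behind it; z points along the fingers, y is the line along which they close (so a half turn about z gives the same grasp; the last joint's range is limited). The gripper opens to 85 mm and grips with 20 to 120 N. Pads are 22 mm wide; open, the fingers measure 114 mm over their backs; the gripper's body (76 mm by 85 mm) begins 54 mm behind the grasp point. The pads swing forward as they close: fully open they stand 13 mm farther back than shut.
Start: joints at [-0.037, 0.264, 1.604, -0, 1.274, -0.037], TCP at [0.675, -0, 0.198] pointing down, gripper open.
Joint ranges: [-2.63, 2.63], [-0.94, 2.18], [0.31, 2.57], [-1.31, 4.45], [0, 2.66], [-2.55, 2.55]. Speed limits (rad/s): [2.57, 2.57, 3.14, 3.14, 3.14, 3.14].

## Interface

Orientations are given as a rotation vector (axis times angle).
In Python, from workcell import read_state, vision, ticket gives the robot as it stands. The module is installed in compiled form; this text tells all that it offers.
- The arm moves only by the tool jog_arm, never from a script. Its arguments are lists of equal length, an entry for each row: "turn": the turn, a rotation vector about the tool's x, y, z in rad, a list of three; "delta_pos": the shift along the tool's x, y, z in m, a list of three; "gripper": the finger opening in m, from 0 to 0.0854. In form: {"turn": [[rx, ry, rz], ...], "delta_pos": [[dx, dy, dz], ...], "gripper": [gripper, ...]}. A call has 1 to 20 rows; each row shifts and turns the commanded pose from where the row before left it, along the tool's axes as they then stand; what a row does not reach is not made up. A row lasts 1/12 s, in which the tool goes at most 41.7 mm and 7.16 degrees, less where a joint would pass 70% of its speed; a pose out of reach is approached as far as the arm can. A call with a gripper value outside its range is refused whole. The fingers move at their own pace and stop on an object; "grip_force" is the grip in N (left out, the last holds). Time passes only in rows, so rows that do not move let the fingers close. It gives the time, the measured TCP pose, the force, the opening and the grip force at its end, in the units of the state.
- read_state(): the state, without advancing time (a new reading comes with each control period).
- vision.read_camera(name): name is "scene" or "side" or "wrist"; returns the picture (420x560x3 uint8, red, green, blue); there is no depth.
- vision.calibration(name): a dict with "vfov" (degrees; the focal length in pixels is half the picture's height over the tangent of half this angle, whatever the lens; pixels are square), "cx", "cy" (the principal point, pixels), "R" (3x3) and "t" (3): a world point X has camera coordinates R X + t; the wrist camera has in their place "mount" (4x4, takes a point from camera to tool coordinates, whose origin is the TCP and whose axes are the flange's). Camera axes: x right, y down, z forward; pixel columns grow to the right and rows downward; lengths in m; the calibration is good to about 2 mm. A picture is of the moment at which its call begins: read the wrist's pose just before it. calibration takes no time and is no camera call.
- ticket.finish_job(): hands the job in; it is judged then, once.
The state is a dict: "time": time; "q": joint angles; "joint_vel": joint speeds; "joint_torque": joint torques, N m; "tool_pos": TCP position; "tcp_rot": TCP orientation; "wrist_force": force on the tool from outside, world axes, zero at the start; "torque": the same for the moment, N m; "width": opening from 0.0 (shut) to 1.0 (fully open); "grip_force": force on a finger pad.
Only numpy, scipy, OpenCV 4.12 (cv2) and the standard library are available. Lean on these libraries where they do the work, as an engineer would, in place of code of your own. Each camera call takes 0.05 s, during which the arm holds its last target. There are 200 camera calls.

## Working session

There is one attempt and no reset: what is moved stays moved. The work goes in short steps, Python scripts to look and compute and a tool call to move; the robot and the scene stay as the last step left them, time stands still between calls to the robot, and variables do not carry over. Pictures are saved under pics/ and viewed, at most 10 in all, crops included, and the job is handed in when it is done.

Besides the shell and the picture viewer there is one more tool, called after ">>>" as name(argument=value, ...) on one line, values as JSON. jog_arm: Moves the arm, as the interface text tells. Its arguments: {"type":"object","properties":{"turn":{"type":"array","items":{"type":"array","items":{"type":"number"}}},"delta_pos":{"type":"array","items":{"type":"array","items":{"type":"number"}}},"gripper":{"type":"array","items":{"type":"number"}},"grip_force":{"type":"number"}},"required":["turn","delta_pos","gripper"]}

```bash
mkdir -p pics
cat > h.py <<'E'
import numpy as np,cv2
from scipy.spatial.transform import Rotation as Ro
from workcell import read_state,vision,ticket
def cam(n):
    s=read_state(); im=vision.read_camera(n); c=vision.calibration(n)
    f=210/np.tan(np.radians(c['vfov'])/2)
    if 'mount' in c:
        M=np.array(c['mount']); T=np.eye(4); T[:3,:3]=Ro.from_rotvec(s['tcp_rot']).as_matrix(); T[:3,3]=s['tool_pos']
        W=np.linalg.inv(T@M); R,t=W[:3,:3],W[:3,3]
    else: R,t=np.array(c['R']),np.array(c['t'])
    return im,dict(f=f,cx=c['cx'],cy=c['cy'],R=R,t=t,c=c)
def ray(k,u,v):
    d=k['R'].T@np.array([(u-k['cx'])/k['f'],(v-k['cy'])/k['f'],1]); return -k['R'].T@k['t'],d/np.linalg.norm(d)
def onz(k,u,v,z=0,n=(0,0,1),p=None):
    o,d=ray(k,u,v); n=np.array(n); p=np.array([0,0,z]) if p is None else np.array(p)
    return o+d*((p-o)@n)/(d@n)
def proj(k,X):
    x=k['R']@np.array(X)+k['t']; return k['f']*x[:2]/x[2]+[k['cx'],k['cy']]
def save(n,im): cv2.imwrite('pics/'+n+'.png',im[:,:,::-1])
E
python3 - <<'E'
from h import *
a,k=cam('scene');b,k2=cam('side');w,k3=cam('wrist')
np.savez('im0.npz',a=a,b=b,w=w)
save('scene0',a);save('side0',b);save('wrist0',w)
print({x:vision.calibration(x) for x in('scene','side','wrist')}); print(read_state())
E
```

```text
{'scene': {'vfov': 46.66186371655858, 'cx': 284.8354286287134, 'cy': 208.32531358352523, 'R': array([[-0.6699545 ,  0.74240034,  0.00164163],
       [ 0.61931072,  0.56009305, -0.55022724],
       [-0.40940835, -0.36761054, -0.83501335]]), 't': array([ 0.42443658, -0.23517011,  1.79265221])}, 'side': {'vfov': 57.08680677252912, 'cx': 279.42675210135906, 'cy': 213.21841371576957, 'R': array([[-0.9938207 , -0.110967  ,  0.00259569],
       [-0.07161117,  0.62313172, -0.77883162],
       [ 0.08480715, -0.77420487, -0.62722768]]), 't': array([0.53566701, 0.1726087 , 1.18903853])}, 'wrist': {'vfov': 62.788124191557976, 'cx': 282.95925320445315, 'cy': 211.78148789965363, 'mount': array([[-1.81183381e-03, -9.58919732e-01, -2.83671754e-01,
         7.30082258e-02],
       [ 9.99997867e-01, -2.01863317e-03,  4.36692168e-04,
        -3.12936947e-04],
       [-9.91381949e-04, -2.83670358e-01,  9.58921345e-01,
        -1.75510130e-01],
       [ 0.00000000e+00,  0.00000000e+00,  0.00000000e+00,
         1.00000000e+00]])}}
{'time': 0.15, 'q': array([-3.69068948e-02,  2.64606813e-01,  1.60506669e+00, -2.96178099e-05,
        1.27371744e+00, -3.69116958e-02]), 'joint_vel': array([-2.02870117e-03,  3.37838347e-04, -5.46593514e-03, -4.12203790e-04,
        6.21233193e-06,  8.46340106e-04]), 'joint_torque': array([-4.44535381e-04, -5.15905774e+01, -3.67958951e+01, -2.06692371e-04,
        8.09489022e-03,  2.50629785e-05]), 'tool_pos': array([6.74364389e-01, 6.16839688e-06, 1.96926641e-01]), 'tcp_rot': array([-2.22050797e+00, -2.22053794e+00,  1.95410710e-03]), 'wrist_force': array([ 0.33585194, -0.50361467,  0.40846574]), 'torque': array([ 0.00487036, -0.0155248 , -0.05328444]), 'grip_force': 0.0, 'width': 1.0006434693901538}
```

View pics/scene0.png

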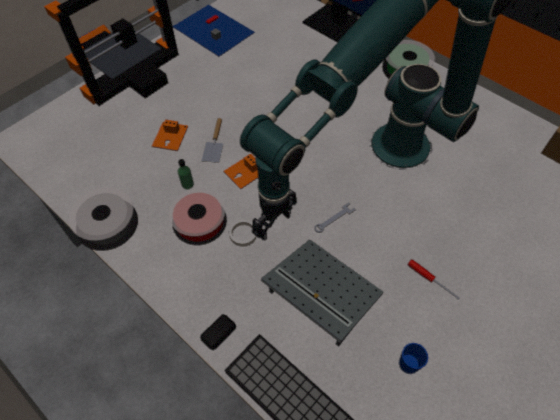

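View pics/side0.png

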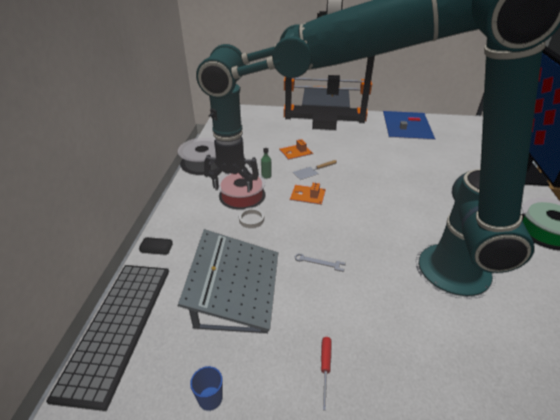

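Scene: orange holder-like things at scene px (170,137) and (243,172), and at side px (296,151) and (308,193). The one at (243,172)/(308,193) is closer to the base. The board is around scene (322,290) with a brass dot at about (317,295), or side (213,268).

Run:
```python
from h import *
d=np.load('im0.npz'); a,b=d['a'],d['b']
def mk(c,R):
    f=210/np.tan(np.radians(c['vfov'])/2); return dict(f=f,cx=c['cx'],cy=c['cy'],R=np.array(c['R']),t=np.array(c['t']))
K={n:mk(vision.calibration(n),0) for n in('scene','side')}
for n,im in(('scene',a),('side',b)):
    k=K[n];h=cv2.cvtColor(im,cv2.COLOR_RGB2HSV)
    m=cv2.inRange(h,(5,150,90),(20,255,255))
    N,L,S,C=cv2.connectedComponentsWithStats(m)
    for i in range(1,N):
        if 60<S[i,4]<1500:
            p=onz(k,*C[i],.006); print(n,C[i].round(1),S[i,4],p.round(3),'dist',np.hypot(*p[:2]).round(3))
crop=lambda im,x,y,w,h,s:cv2.resize(im[y:y+h,x:x+w],(w*s,h*s),interpolation=cv2.INTER_CUBIC)
A=crop(a,215,145,66,50,6);B=crop(b,275,172,66,50,6);C=crop(a,255,235,132,100,3);D=crop(b,175,225,132,100,3)
save('crops',np.vstack([np.hstack([A,B]),np.hstack([C,D])]))
```

```text
scene [52.9  6.7] 121 [ 0.388 -1.658  0.006] dist 1.703
scene [437.2  27.8] 1326 [-0.668 -0.265  0.006] dist 0.718
scene [93.3 33.1] 177 [ 0.377 -1.362  0.006] dist 1.413
scene [71.4 58.8] 72 [ 0.54  -1.29   0.006] dist 1.398
scene [85.5 89.9] 62 [ 0.61  -1.091  0.006] dist 1.25
scene [169.6 135.9] 567 [ 0.545 -0.656  0.006] dist 0.853
scene [242.4 171.6] 566 [ 0.482 -0.338  0.006] dist 0.589
side [294.5 151.6] 214 [ 0.543 -0.651  0.006] dist 0.848
side [307.7 193.5] 407 [ 0.467 -0.338  0.006] dist 0.577
```

View pics/crops.png

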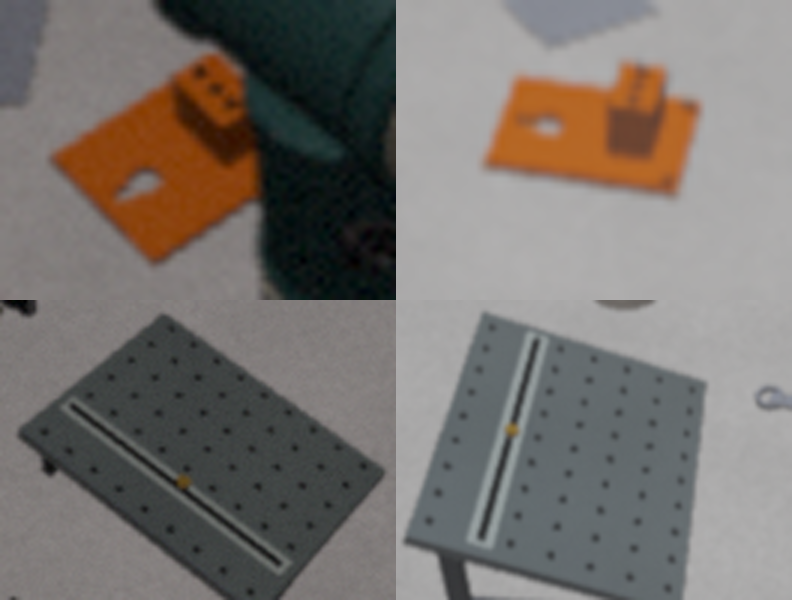

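Crops: the near holder's keyhole is at crop px (143,185) in scene and (543,125) in side. Its slot points away from the base and its block is on the base side, so this is the one to take. The brass head is on the rail at about scene (316,296), side (214,268).

Run:
```python
from h import *
d=np.load('im0.npz'); a,b=d['a'],d['b']
def mk(c):
    f=210/np.tan(np.radians(c['vfov'])/2); return dict(f=f,cx=c['cx'],cy=c['cy'],R=np.array(c['R']),t=np.array(c['t']))
K={n:mk(vision.calibration(n)) for n in('scene','side')}
def tri(p,q):
    A=[];B=[]
    for k,u in((K['scene'],p),(K['side'],q)):
        o,r=ray(k,*u);P=np.eye(3)-np.outer(r,r);A.append(P);B.append(P@o)
    x,res,_,_=np.linalg.lstsq(np.vstack(A),np.hstack(B),rcond=None);return x.round(4),np.sqrt(res).round(4)
def brass(im,x,y):
    h=cv2.cvtColor(im,cv2.COLOR_RGB2HSV)[y-9:y+10,x-9:x+10]
    w=((h[...,1]>90)&(h[...,0]>8)&(h[...,0]<35)); ys,xs=np.nonzero(w); return xs.mean()+x-9,ys.mean()+y-9,w.sum()
s1=brass(a,316,296);s2=brass(b,214,268);print(s1,s2)
print('screw',tri(s1[:2],s2[:2]))
print('rail lo-y',tri((278.3,270),(222,236.7)),'hi-y',tri((349.3,324),(203.7,306)))
print('corner low,-y',tri((309.3,240),(278.3,252.3)),'high,-y',tri((261.7,279),(205.7,230)))
print('low,+y',tri((383.3,291.7),(270.7,325)))
k=K['side']
for u in((518,77),(700,102),(678,196),(487,168)): print(onz(k,(u[0]-396)/6+275,u[1]/6+172,.006).round(4))
print('entry',onz(k,(547-396)/6+275,126/6+172,.003),'scene',onz(K['scene'],146/6+215,183/6+145,.003))
print('blocktop scene',onz(K['scene'],(216)/6+215,88/6+145,.046), 'side',onz(k,(643-396)/6+275,86/6+172,.046))
```

```text
(np.float64(315.36842105263156), np.float64(295.05263157894734), np.int64(19)) (np.float64(213.0909090909091), np.float64(267.6363636363636), np.int64(11))
screw (array([0.7018, 0.1754, 0.1066]), array([0.0024]))
rail lo-y (array([0.7097, 0.043 , 0.0977]), array([0.0046])) hi-y (array([0.6986, 0.2937, 0.0926]), array([0.004]))
corner low,-y (array([0.5426, 0.022 , 0.0304]), array([0.0049])) high,-y (array([0.7636, 0.0285, 0.1051]), array([0.0066]))
low,+y (array([0.5326, 0.2977, 0.0416]), array([0.0089]))
[ 0.5191 -0.3906  0.006 ]
[ 0.399  -0.3757  0.006 ]
[ 0.4107 -0.2732  0.006 ]
[ 0.5305 -0.2884  0.006 ]
entry [ 0.49641601 -0.34174887  0.003     ] scene [ 0.49994296 -0.33567234  0.003     ]
blocktop scene [ 0.44482185 -0.32887215  0.046     ] side [ 0.43692675 -0.33179879  0.046     ]
```

>>> jog_arm(turn=[[0,0,0],[0,0,0],[0,0,0],[0,0,0],[0,0,0],[0,0,0],[0,0,0],[0,0,0],[0,0,0],[0,0,0],[0,0,0],[0,0,0],[0,0,0.062],[0,0,0.062],[0,0,0],[0,0,0]], delta_pos=[[-0.0274,-0.0197,0],[-0.0274,-0.0197,0],[-0.0274,-0.0197,0],[-0.0274,-0.0197,0],[-0.0274,-0.0197,0],[-0.0274,-0.0197,0],[-0.0274,-0.0197,0],[-0.0274,-0.0197,0],[-0.0274,-0.0197,0],[-0.0274,-0.0197,0],[-0.0274,-0.0197,0],[-0.0274,-0.0197,0],[0,0,0],[0,0,0],[0,0,0],[0,0,0]], gripper=[0.0854,0.0854,0.0854,0.0854,0.0854,0.0854,0.0854,0.0854,0.0854,0.0854,0.0854,0.0854,0.0854,0.0854,0.0854,0.0854])

```text
time: 1.48
tool_pos: [0.4383, -0.3288, 0.1977]
tcp_rot: [-2.353, -2.081, 0.0]
wrist_force: [-0.1, -0.1, 0.6]
width: 1.001
grip_force: 0.0
```

Run:
```python
from h import *
w,k=cam('wrist'); a,ka=cam('scene')
h=cv2.cvtColor(w,cv2.COLOR_RGB2HSV); m=cv2.inRange(h,(5,120,60),(22,255,255))
print(m.sum()/255); c=max(cv2.findContours(m,0,2)[0],key=cv2.contourArea); 
print(cv2.approxPolyDP(c,6,True)[:,0].tolist())
s=read_state();print(s['tool_pos'],Ro.from_rotvec(s['tcp_rot']).as_matrix().round(3),s['wrist_force'])
save('w1',w)
h=cv2.cvtColor(a,cv2.COLOR_RGB2HSV); np.savez('im1.npz',a=a)
```

```text
10522.0
[[255, 135], [256, 224], [365, 225], [372, 136]]
[ 0.43865783 -0.32846032  0.19778452] [[ 0.122  0.993 -0.   ]
 [ 0.993 -0.122  0.   ]
 [ 0.    -0.    -1.   ]] [0.36526941 0.20115957 0.10150624]
```

View pics/w1.png

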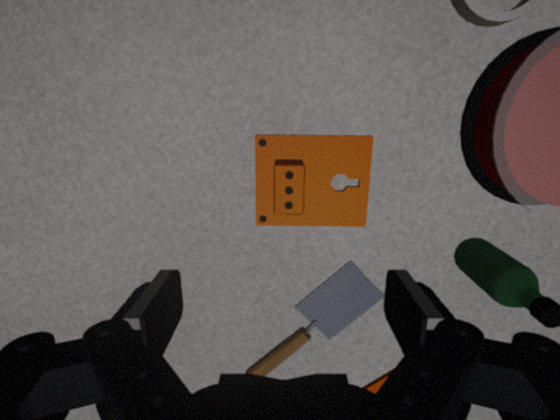

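Wrist view: plate corners at about (255,135), (372,136), (365,225), (256,224), block top at (289,190), keyhole at (345,183). The spool, bottle and scraper are clear to the right and below.

Run:
```python
from h import *
w,k=cam('wrist')
C=np.array([onz(k,*u,.006) for u in((255,135),(256,225),(366,226),(373,136))]);print(C.round(4), np.linalg.norm(np.roll(C,-1,0)-C,axis=1).round(4))
c=C.mean(0);e=((C[3]-C[0])+(C[2]-C[1]));print('center',c,'yaw deg',np.degrees(np.arctan2(e[1],e[0])))
e2=C[0]-C[1]+C[3]-C[2];print('yaw from y',np.degrees(np.arctan2(-e2[0],e2[1])))
h=cv2.cvtColor(w,cv2.COLOR_RGB2HSV);m=cv2.inRange(h,(5,120,60),(22,255,255))
print('block top', onz(k,289.5,189.5,.046))
b=[onz(k,*u,.046).round(4) for u in((275,165),(304,165),(303,214),(274,214))];print(b)
print(proj(k,[*read_state()['tool_pos']]))
```

```text
[[ 0.4154 -0.2772  0.006 ]
 [ 0.402  -0.3754  0.006 ]
 [ 0.5248 -0.3919  0.006 ]
 [ 0.5376 -0.2934  0.006 ]] [0.0991 0.1239 0.0993 0.1233]
center [ 0.46994466 -0.33448692  0.006     ] yaw deg -7.620357063005213
yaw from y -7.586178869961512
block top [ 0.44455894 -0.33037432  0.046     ]
[array([ 0.4337, -0.3049,  0.046 ]), array([ 0.4611, -0.3083,  0.046 ]), array([ 0.4549, -0.3568,  0.046 ]), array([ 0.4263, -0.3532,  0.046 ])]
[283.80909137 248.40658825]
```

>>> jog_arm(turn=[[0,0,0.011],[0,0,0],[0,0,0],[0,0,0],[0,0,0],[0,0,0],[0,0,0],[0,0,0],[0,0,0],[0,0,0],[0,0,0]], delta_pos=[[-0.0016,0.0059,0],[0,0,0.03],[0,0,0.03],[0,0,0.03],[0,0,0.03],[0,0,0.03],[0,0,0.0187],[0,0,0.01],[0,0,0.005],[0,0,0],[0,0,0]], gripper=[0.0854,0.0854,0.0854,0.0854,0.0854,0.0854,0.0854,0.0854,0.0854,0.0854,0.0854])

```text
time: 2.55
tool_pos: [0.4454, -0.3318, 0.0154]
tcp_rot: [2.364, 2.066, 0.0]
wrist_force: [0.0, -0.5, 0.0]
width: 1.003
grip_force: 0.0
```

>>> jog_arm(turn=[[0,0,0],[0,0,0],[0,0,0],[0,0,0],[0,0,0],[0,0,0],[0,0,0],[0,0,0],[0,0,0],[0,0,0],[0,0,0],[0,0,0]], delta_pos=[[0,0,0],[0,0,0],[0,0,0],[0,0,0],[0,0,0],[0,0,0],[0,0,0],[0,0,0],[0,0,0],[0,0,0],[0,0,0],[0,0,0]], gripper=[0.06,0.045,0.035,0.03,0.025,0.02,0.02,0.02,0.02,0.02,0.02,0.02], grip_force=60)

```text
time: 3.55
tool_pos: [0.4442, -0.3311, 0.0142]
tcp_rot: [-2.366, -2.066, 0.0]
wrist_force: [0.3, 0.4, 1.3]
width: 0.235
grip_force: 0.0
```

Run:
```python
from h import *
w,k=cam('wrist'); b,_=cam('side')
save('w2',np.hstack([cv2.resize(w[120:420,100:480],(456,360)),cv2.resize(b[150:240,250:335],(340,360),interpolation=cv2.INTER_CUBIC)]));print(read_state()['width'],read_state()['grip_force'],read_state()['wrist_force'])
```

```text
0.23675538128678603 0.0 [-1.3747497   1.29714289 -0.49676421]
```

View pics/w2.png

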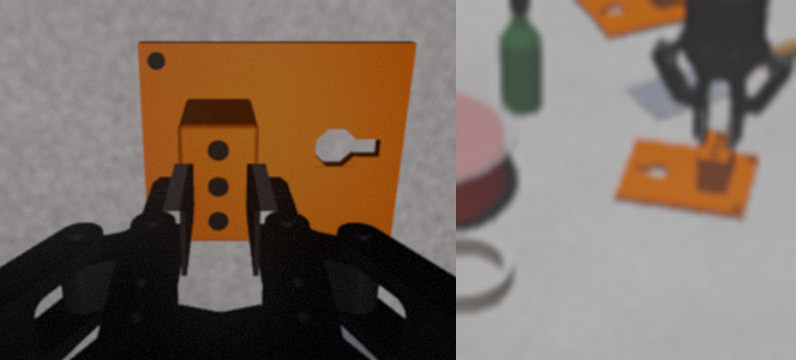

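The block sits between the fingers (crop px 190–258), but the fingers have only reached the 20 mm command with no grip force. I'll close further.

>>> jog_arm(turn=[[0,0,0],[0,0,0],[0,0,0],[0,0,0],[0,0,0],[0,0,0]], delta_pos=[[0,0,0],[0,0,0],[0,0,0],[0,0,0],[0,0,0],[0,0,0]], gripper=[0.0,0.0,0.0,0.0,0.0,0.0], grip_force=60)

```text
time: 4.15
tool_pos: [0.4442, -0.3311, 0.0143]
tcp_rot: [-2.366, -2.067, 0.0]
wrist_force: [0.1, -0.9, 0.0]
width: 0.001
grip_force: 0.0
```

Run:
```python
from h import *
w,k=cam('wrist'); b,kb=cam('side'); a,ka=cam('scene')
p=read_state()['tool_pos'];print(p,proj(k,p),proj(kb,p),proj(ka,p))
Z=lambda im,x,y:cv2.resize(im[y:y+75,x:x+95],(380,300),interpolation=cv2.INTER_CUBIC)
save('w3',np.vstack([np.hstack([cv2.resize(w,(400,300)),Z(b,262,145)]),np.hstack([Z(a,200,130),cv2.resize(w[100:250,190:390],(400,300))])]))
```

```text
[ 0.44425334 -0.33114625  0.01430605] [283.70262137 248.5997971 ] [313.72081164 193.13195282] [251.15675758 164.92019044]
```

View pics/w3.png

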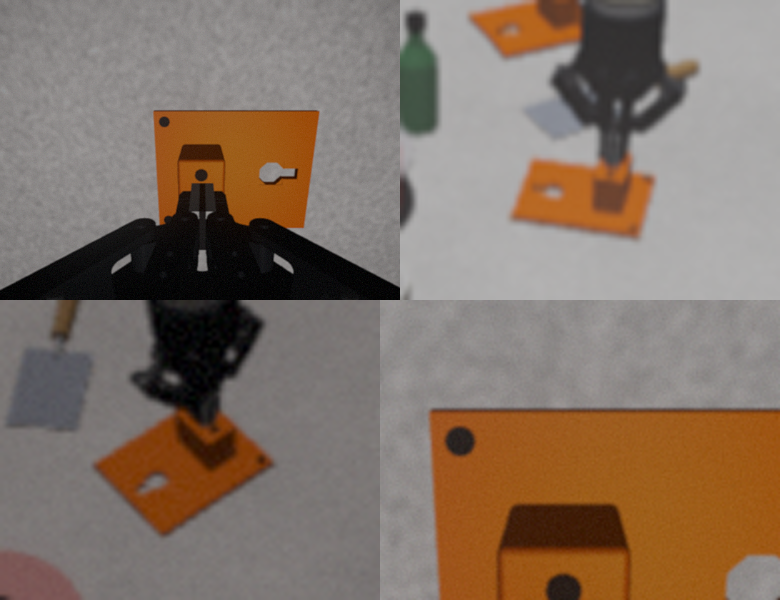

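The shut fingers' visible tip is at side px ~(315,187), scene ~(252,161.5), wrist ~(282,257). I'll triangulate it.

Run:
```python
from h import *
K=[cam(n)[1] for n in('scene','side','wrist')]
U=[(252,161.5),(315,187),(282,257)]
def tri(idx):
    A=[];B=[]
    for i in idx:
        o,r=ray(K[i],*U[i]);P=np.eye(3)-np.outer(r,r);A.append(P);B.append(P@o)
    x,res,_,_=np.linalg.lstsq(np.vstack(A),np.hstack(B),rcond=None);return x.round(4),np.sqrt(res).round(4)
print(tri([0,1]),tri([0,1,2]),tri([1,2]))
for X in([.4443,-.331,.014],[.4443,-.331,.03],[.4443,-.331,.048],[.4443,-.36,.014]): print(X,[proj(k,X).round(1) for k in K])
s=read_state();print(s['q'])
```

```text
(array([ 0.4436, -0.3247,  0.0441]), array([0.0053])) (array([ 0.4442, -0.3232,  0.0451]), array([0.0054])) (array([ 0.443 , -0.3203,  0.0503]), array([0.0027]))
[0.4443, -0.331, 0.014] [array([251.2, 165. ]), array([313.7, 193.2]), array([283.7, 248.1])]
[0.4443, -0.331, 0.03] [array([250.9, 162.2]), array([313.9, 189.8]), array([283.8, 260.3])]
[0.4443, -0.331, 0.048] [array([250.6, 158.9]), array([314.2, 185.9]), array([283.9, 276.9])]
[0.4443, -0.36, 0.014] [array([245.3, 160.7]), array([314. , 188.9]), array([290.6, 294.6])]
[-6.85476728e-01  2.22781050e-01  2.02514531e+00  1.46028413e-05
  8.93607696e-01 -5.50492704e-01]
```

The fingertips appear about 30 mm behind the reported TCP: the triangulated tip is at z≈0.046 while the TCP reads z=0.014. That puts them shut just above the block. I'll open and lower in small, force-checked steps.

>>> jog_arm(turn=[[0,0,0],[0,0,0],[0,0,0],[0,0,0],[0,0,0],[0,0,0],[0,0,0],[0,0,0],[0,0,0],[0,0,0],[0,0,0]], delta_pos=[[0,0,0],[0,0,0],[0,0,0],[0,0,0],[0,0,0],[0,0,0],[0,0,0],[0,0,0.002],[0,0,0.002],[0,0,0.002],[0,0,0]], gripper=[0.06,0.06,0.06,0.06,0.06,0.06,0.06,0.06,0.06,0.06,0.06])

```text
time: 5.37
tool_pos: [0.4438, -0.3308, 0.0076]
tcp_rot: [-2.365, -2.066, 0.0]
wrist_force: [0.1, 0.6, 0.1]
width: 0.701
grip_force: 0.0
```

>>> jog_arm(turn=[[0,0,0],[0,0,0],[0,0,0]], delta_pos=[[0,0,0.003],[0,0,0.002],[0,0,0]], gripper=[0.06,0.06,0.06])

```text
time: 5.62
tool_pos: [0.4438, -0.3308, 0.0026]
tcp_rot: [-2.365, -2.066, 0.0]
wrist_force: [0.5, -0.6, -0.6]
width: 0.697
grip_force: 0.0
```

>>> jog_arm(turn=[[0,0,0],[0,0,0],[0,0,0],[0,0,0]], delta_pos=[[0,0,0.003],[0,0,0.003],[0,0,0.002],[0,0,0]], gripper=[0.06,0.06,0.06,0.06])

```text
time: 5.95
tool_pos: [0.4438, -0.3307, -0.0054]
tcp_rot: [-2.365, -2.066, 0.0]
wrist_force: [-0.5, -0.2, -0.0]
width: 0.703
grip_force: 0.0
```

Run:
```python
from h import *
w,k=cam('wrist'); b,kb=cam('side'); a,ka=cam('scene')
Z=lambda im,x,y:cv2.resize(im[y:y+75,x:x+95],(380,300),interpolation=cv2.INTER_CUBIC)
save('w4',np.vstack([np.hstack([cv2.resize(w,(400,300)),Z(b,262,145)]),np.hstack([Z(a,200,130),cv2.resize(w[180:330,180:380],(400,300))])]))
print(read_state())
```

```text
{'time': 6.1, 'q': array([-6.85460486e-01,  2.49535686e-01,  2.03495207e+00,  4.38943289e-05,
        8.57170078e-01, -5.50465840e-01]), 'joint_vel': array([-2.02625381e-03, -4.23863762e-03, -3.32979180e-03,  2.58628665e-05,
        3.13544353e-04, -3.98004904e-04]), 'joint_torque': array([ 1.63059678e-03, -4.28212273e+01, -2.88915557e+01, -8.12332610e-05,
        1.07485274e-02,  6.26640235e-05]), 'tool_pos': array([ 0.44426428, -0.3311079 , -0.00476721]), 'tcp_rot': array([-2.36618771e+00, -2.06647563e+00, -3.43301694e-05]), 'wrist_force': array([-0.46105147,  0.41558814, -0.59491991]), 'torque': array([ 0.04936837,  0.01810867, -0.03727533]), 'grip_force': 0.0, 'width': 0.7020590723838334}
```

View pics/w4.png

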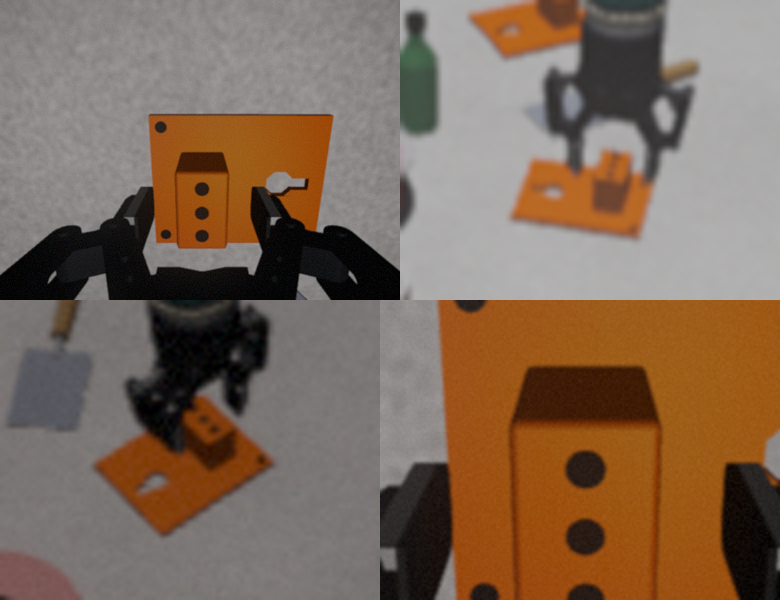

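The fingers straddle the block evenly (tips at wrist px ~(300,185) and (100,205), on both sides of the block), with the tips still about 30 mm above the plate. I'll go 15 mm lower, then close.

>>> jog_arm(turn=[[0,0,0],[0,0,0],[0,0,0],[0,0,0],[0,0,0],[0,0,0],[0,0,0]], delta_pos=[[0,0,0.003],[0,0,0.003],[0,0,0.003],[0,0,0.003],[0,0,0.003],[0,0,0],[0,0,0]], gripper=[0.06,0.06,0.06,0.06,0.06,0.06,0.06])

```text
time: 6.68
tool_pos: [0.444, -0.3309, -0.0201]
tcp_rot: [-2.366, -2.066, 0.0]
wrist_force: [0.6, -0.1, 0.6]
width: 0.703
grip_force: 0.0
```

>>> jog_arm(turn=[[0,0,0],[0,0,0],[0,0,0],[0,0,0],[0,0,0],[0,0,0],[0,0,0],[0,0,0]], delta_pos=[[0,0,0],[0,0,0],[0,0,0],[0,0,0],[0,0,0],[0,0,0],[0,0,0],[0,0,0]], gripper=[0.045,0.035,0.03,0.025,0.02,0.015,0.01,0.01], grip_force=60)

```text
time: 7.35
tool_pos: [0.4444, -0.3313, -0.0194]
tcp_rot: [2.366, 2.066, -0.0]
wrist_force: [-1.3, -1.1, 4.5]
width: 0.339
grip_force: 60.3
```

>>> jog_arm(turn=[[0,0,0],[0,0,0],[0,0,0],[0,0,0],[0,0,0],[0,0,0],[0,0,0],[0,0,0],[0,0,0],[0,0,0],[0,0,0],[0,0,0]], delta_pos=[[0,0,-0.005],[0,0,-0.01],[0,0,-0.02],[0,0,-0.025],[0,0,-0.025],[0,0,-0.025],[0,0,-0.025],[0,0,-0.025],[0,0,-0.025],[0,0,-0.02],[0,0,-0.015],[0,0,0]], gripper=[0.01,0.01,0.01,0.01,0.01,0.01,0.01,0.01,0.01,0.01,0.01,0.01], grip_force=80)

```text
time: 8.35
tool_pos: [0.4462, -0.3326, 0.2051]
tcp_rot: [2.36, 2.062, 0.002]
wrist_force: [0.3, -0.8, -1.0]
width: 0.338
grip_force: 79.2
```

>>> jog_arm(turn=[[0,0,-0.0875],[0,0,-0.0875],[0,0,0],[0,0,0],[0,0,0],[0,0,0],[0,0,0],[0,0,0],[0,0,0],[0,0,0],[0,0,0],[0,0,0],[0,0,0],[0,0,0],[0,0,0],[0,0,0],[0,0,0],[0,0,0],[0,0,0],[0,0,0]], delta_pos=[[0,0,0],[0,0,0],[0.0232,0.0145,0],[0.0232,0.0145,0],[0.0232,0.0145,0],[0.0232,0.0145,0],[0.0232,0.0145,0],[0.0232,0.0145,0],[0.0232,0.0145,0],[0.0232,0.0145,0],[0.0232,0.0145,0],[0.0232,0.0145,0],[0.0232,0.0145,0],[0.0232,0.0145,0],[0.0232,0.0145,0],[0.0232,0.0145,0],[0.0232,0.0145,0],[0.0232,0.0145,0],[0,0,0],[0,0,0]], gripper=[0.01,0.01,0.01,0.01,0.01,0.01,0.01,0.01,0.01,0.01,0.01,0.01,0.01,0.01,0.01,0.01,0.01,0.01,0.01,0.01])

```text
time: 10.02
tool_pos: [0.6606, 0.0504, 0.1984]
tcp_rot: [-2.172, -2.267, 0.003]
wrist_force: [-1.1, -0.2, -1.3]
width: 0.343
grip_force: 79.5
```

Run:
```python
from h import *
w,k=cam('wrist');s=read_state();print(s['tool_pos'],s['tcp_rot'],s['width'],s['grip_force'],s['wrist_force'])
h=cv2.cvtColor(w,cv2.COLOR_RGB2HSV); m=cv2.inRange(h,(5,120,60),(22,255,255))
c=max(cv2.findContours(m,0,2)[0],key=cv2.contourArea)
print(cv2.approxPolyDP(c,6,True)[:,0].tolist())
save('w5',w);np.savez('w5.npz',w=w)
```

```text
[0.66022107 0.04934336 0.19855327] [-2.17390972 -2.26565911  0.00382225] 0.34071306572298504 79.45126175880432 [-0.58007298 -0.49536923 -1.61152996]
[[201, 166], [210, 287], [241, 258], [245, 340], [235, 355], [245, 356], [247, 369], [316, 370], [321, 356], [331, 355], [321, 339], [326, 257], [350, 273], [373, 312], [394, 317], [414, 306], [456, 328], [482, 165]]
```

View pics/w5.png

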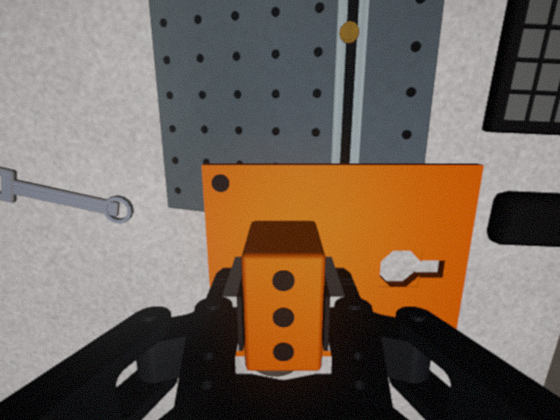

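Wrist view: the screw head is at (349,32), the rail runs from (352,0) to (347,163), the held plate's edge is at (202,164)–(482,163), and the entry is at (400,267).

Run:
```python
from h import *
w=np.load('w5.npz')['w'];_,k=cam('wrist')
h=cv2.cvtColor(w,cv2.COLOR_RGB2HSV)
m=((h[:60,320:380,1]>110)&(h[:60,320:380,0]>10)&(h[:60,320:380,0]<35)).astype(np.uint8)
ys,xs=np.nonzero(m);u=(xs.min()+xs.max())/2+320,(ys.min()+ys.max())/2
print('head px',u,xs.min()+320,xs.max()+320,ys.min(),ys.max(),m.sum())
S=onz(k,*u,.109);print('screw head',S, 'dia', np.linalg.norm(onz(k,xs.max()+320.5,u[1],.109)-onz(k,xs.min()+319.5,u[1],.109)))
g=w.astype(int).sum(2)/3
L=[];
for r in list(range(2,18))+list(range(48,155)):
    row=g[r,325:380]; b=np.nonzero(row>np.median(g[r,260:320])+25)[0]
    if len(b)>8: L.append((r,b.min()+325,b.max()+325))
L=np.array(L);print(len(L),L[::25].tolist())
for j in(1,2,0):
    x=L[:,j] if j else (L[:,1]+L[:,2])/2
    c=np.polyfit(L[:,0],x,1); P=onz(k,np.polyval(c,2),2,.0955);Q=onz(k,np.polyval(c,155),155,.0955)
    print('rail',P.round(4),Q.round(4),'yaw',np.degrees(np.arctan2(-(P-Q)[0],(P-Q)[1])).round(2))
# plate in tool coords
M=np.array(k['c']['mount'])
def tool(u,v,z):
    o=M[:3,3];d=M[:3,:3]@np.array([(u-k['cx'])/k['f'],(v-k['cy'])/k['f'],1]);return o+d*(z-o[2])/d[2]
for z in(-.0254,):
    a,b=tool(201.5,164,z),tool(482.5,163.5,z);print('plate edge',a.round(4),b.round(4),np.linalg.norm(a-b),np.degrees(np.arctan2((b-a)[0],(b-a)[1])))
print('entry',tool(400.5,266.5,-.0254).round(4))
B=[tool(*p,-.0654).round(4) for p in((243,258),(326,257),(247,369),(320,369))];print('block',B)
```

```text
head px (np.float64(349.0), np.float64(32.5)) 340 358 14 51 338
screw head [0.70079125 0.17569572 0.109     ] dia 0.013212229308850035
123 [[2, 338, 368], [57, 336, 365], [82, 335, 363], [107, 334, 362], [132, 332, 360]]
rail [0.6934 0.1977 0.0955] [0.6972 0.0891 0.0955] yaw 2.03
rail [0.7151 0.1986 0.0955] [0.7191 0.0899 0.0955] yaw 2.09
rail [0.7042 0.1982 0.0955] [0.7081 0.0895 0.0955] yaw 2.06
plate edge [ 0.0505 -0.0358 -0.0254] [ 0.0504  0.087  -0.0254] 0.12279257325200738 -0.01029102450779466
entry [ 0.0012  0.0559 -0.0254]
block [array([ 0.0237, -0.0141, -0.0654]), array([ 0.024 ,  0.0147, -0.0654]), array([-0.0228, -0.0142, -0.0654]), array([-0.0229,  0.014 , -0.0654])]
```

```bash
cat >> h.py <<'E'
ps=np.radians(2.06);c_,s_=np.cos(ps),np.sin(ps);sl=np.radians(20)
n=np.array([-np.sin(sl)*c_,-np.sin(sl)*s_,np.cos(sl)]);up=np.array([np.cos(sl)*c_,np.cos(sl)*s_,np.sin(sl)]);by=np.array([-s_,c_,0])
Rt=np.stack([by,up,-n],1)
HEAD=np.array([.7005,.1756,.109]);S0=HEAD-.0145*n
E=np.array([.0007,.0557,-.0194])
def status():
    s=read_state();R=Ro.from_rotvec(s['tcp_rot']).as_matrix();p=s['tool_pos']
    e=p+R@E-S0
    print('t',round(s['time'],2),'entry rel screw base [by,up,n] mm',(1000*np.array([by@e,up@e,n@e])).round(2),'rot err (tool) mrad',(1000*Ro.from_matrix(R.T@Rt).as_rotvec()).round(1))
    F=s['wrist_force'];T=s['torque'];print('F[by,up,n]',(np.array([by@F,up@F,n@F])).round(2),'T',np.array([by@T,up@T,n@T]).round(3),'w',round(s['width'],3),'g',s['grip_force'])
E
python3 - <<'E'
from h import *
status();s=read_state();R=Ro.from_rotvec(s['tcp_rot']).as_matrix()
P=S0+n*.040-Rt@E;print('target TCP',P,'delta in final tool axes',(Rt.T@(P-s['tool_pos'])).round(4))
E
```

```text
t 10.12 entry rel screw base [by,up,n] mm [-124.46   47.55  113.36] rot err (tool) mrad [-3.516e+02 -2.000e-01  4.400e+00]
F[by,up,n] [-0.51 -0.77 -1.35] T [ 0.005 -0.066  0.015] w 0.338 g 79.45152640342712
target TCP [0.64613313 0.17294401 0.0956816 ] delta in final tool axes [ 0.1247 -0.0443  0.0937]
```

>>> jog_arm(turn=[[-0.117,0,0.0015],[-0.117,0,0.0015],[-0.1175,0,0.0014],[0,0,0],[0,0,0],[0,0,0],[0,0,0],[0,0,0],[0,0,0],[0,0,0],[0,0,0],[0,0,0],[0,0,0],[0,0,0],[0,0,0],[0,0,0]], delta_pos=[[0,0,0],[0,0,0],[0,0,0],[0.0208,-0.0074,0],[0.0208,-0.0074,0],[0.0208,-0.0074,0],[0.0208,-0.0074,0],[0.0208,-0.0074,0],[0.0207,-0.0073,0],[0,0,0.02],[0,0,0.02],[0,0,0.02],[0,0,0.02],[0,0,0.0137],[0,0,0],[0,0,0]], gripper=[0.01,0.01,0.01,0.01,0.01,0.01,0.01,0.01,0.01,0.01,0.01,0.01,0.01,0.01,0.01,0.01])

```text
time: 11.45
tool_pos: [0.6465, 0.1722, 0.0959]
tcp_rot: [1.999, 2.069, 0.365]
wrist_force: [0.3, -0.0, -0.8]
width: 0.337
grip_force: 79.8
```

Run:
```python
from h import *
status()
w,k=cam('wrist');save('w6',np.vstack([cv2.resize(w[120:420],(560,300)),]) if 0 else w)
h=cv2.cvtColor(w,cv2.COLOR_RGB2HSV)[240:300,370:460]
np.savez('w6.npz',w=w)
```

```text
t 11.45 entry rel screw base [by,up,n] mm [-0.83  0.37 40.13] rot err (tool) mrad [-0.2  0.5 -1.5]
F[by,up,n] [-0.03  0.02 -0.86] T [0.248 0.011 0.009] w 0.337 g 79.79394435882568
```

View pics/w6.png

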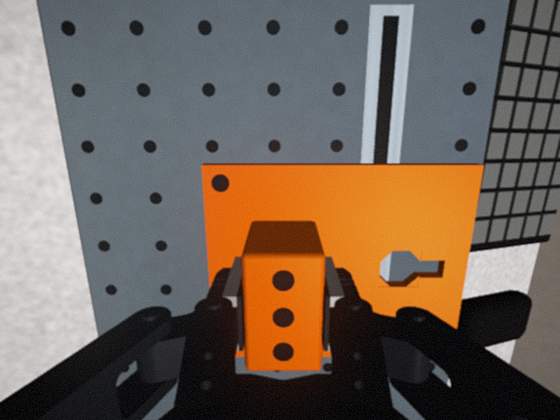

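Wrist view: the rail's far end is at (390,5) and its centre at the plate's edge is ~(381,163). The entry at (400,267) is about over the rail. I'll refine the uphill offset from the rail edges.

Run:
```python
from h import *
w=np.load('w6.npz')['w'];_,k=cam('wrist');M=np.array(k['c']['mount'])
def tool(u,v,z):
    o=M[:3,3];d=M[:3,:3]@np.array([(u-k['cx'])/k['f'],(v-k['cy'])/k['f'],1]);return o+d*(z-o[2])/d[2]
g=w.astype(int).sum(2)/3
L=[]
for r in range(20,158):
    row=g[r,345:425]; b=np.nonzero(row>np.median(g[r,225:330])+30)[0]
    if len(b)>8: L.append((r,b.min()+345-.5,b.max()+345.5))
L=np.array(L)
for z in(.0206,):
  for j in(1,2,0):
    x=L[:,j] if j else (L[:,1]+L[:,2])/2
    c=np.polyfit(L[:,0],x,1);a,b=tool(np.polyval(c,20),20,z),tool(np.polyval(c,158),158,z);print(a.round(4),b.round(4),'angle mrad',1000*np.arctan2((a-b)[1],(a-b)[0]))
print('rail end',tool(392,5,.0206))
```

```text
[0.1169 0.0436 0.0206] [0.0466 0.0437 0.0206] angle mrad -2.23431210340305
[0.1168 0.066  0.0206] [0.0466 0.0662 0.0206] angle mrad -1.9634882449900557
[0.1168 0.0548 0.0206] [0.0466 0.055  0.0206] angle mrad -2.0989079469213183
rail end [0.12362941 0.054944   0.0206    ]
```

>>> jog_arm(turn=[[0,0,-0.0015],[0,0,0],[0,0,0],[0,0,0],[0,0,0],[0,0,0],[0,0,0],[0,0,0]], delta_pos=[[0.0008,-0.0005,0.007],[0,0,0.007],[0,0,0.006],[0,0,0.003],[0,0,0.001],[0,0,0.001],[0,0,0.001],[0,0,0]], gripper=[0.01,0.01,0.01,0.01,0.01,0.01,0.01,0.01])

```text
time: 12.22
tool_pos: [0.6559, 0.1746, 0.0725]
tcp_rot: [1.995, 2.07, 0.368]
wrist_force: [-0.2, 1.1, -1.4]
width: 0.338
grip_force: 79.8
```

```bash
python3 -c "
from h import *
status()"
```

```text
t 12.22 entry rel screw base [by,up,n] mm [ 1.33  1.25 14.95] rot err (tool) mrad [ 2.3 -0.6  1. ]
F[by,up,n] [ 1.12 -0.62 -1.27] T [ 0.272 -0.052  0.035] w 0.338 g 79.79393005371094
```

>>> jog_arm(turn=[[0,0,0],[0,0,0],[0,0,0]], delta_pos=[[0,0,0.001],[0,0,0.0005],[0,0,0]], gripper=[0.01,0.01,0.01])

```text
time: 12.47
tool_pos: [0.6564, 0.1746, 0.0712]
tcp_rot: [1.995, 2.07, 0.368]
wrist_force: [-1.0, -0.1, -1.1]
width: 0.341
grip_force: 79.8
```

```bash
python3 -c "
from h import *
status()"
```

```text
t 12.47 entry rel screw base [by,up,n] mm [ 1.32  1.3  13.6 ] rot err (tool) mrad [ 2.5 -0.6  1. ]
F[by,up,n] [-0.1  -1.29 -0.73] T [ 0.314  0.027 -0.055] w 0.341 g 79.79399800300598
```

>>> jog_arm(turn=[[0,0,0],[0,0,0],[0,0,0],[0,0,0]], delta_pos=[[-0.0012,-0.0014,0],[0,0,0],[0,0,0.001],[0,0,0]], gripper=[0.01,0.01,0.01,0.01])

```text
time: 12.8
tool_pos: [0.6555, 0.1734, 0.0697]
tcp_rot: [1.995, 2.07, 0.368]
wrist_force: [0.2, 0.8, -1.8]
width: 0.339
grip_force: 79.8
```

```bash
python3 -c "
from h import *
status()"
```

```text
t 12.8 entry rel screw base [by,up,n] mm [ 0.17 -0.15 12.5 ] rot err (tool) mrad [ 2.5 -0.8  0.9]
F[by,up,n] [ 0.74 -0.39 -1.73] T [0.247 0.15  0.047] w 0.339 g 79.79525685310364
```

>>> jog_arm(turn=[[0,0,0],[0,0,0],[0,0,0]], delta_pos=[[0,0,0.001],[0,0,0.001],[0,0,0]], gripper=[0.01,0.01,0.01])

```text
time: 13.05
tool_pos: [0.6564, 0.1736, 0.0679]
tcp_rot: [1.995, 2.07, 0.369]
wrist_force: [-0.3, 1.8, -1.5]
width: 0.336
grip_force: 79.8
```

```bash
python3 -c "
from h import *
status()"
```

```text
t 13.05 entry rel screw base [by,up,n] mm [ 0.28  0.07 10.51] rot err (tool) mrad [ 2.8 -0.9  1.1]
F[by,up,n] [ 1.85 -0.76 -1.34] T [0.255 0.224 0.076] w 0.336 g 79.7901713848114
```

>>> jog_arm(turn=[[0,0,0],[0,0,0],[0,0,0],[0,0,0],[0,0,0]], delta_pos=[[0,0,0.001],[0,0,0.001],[0,0,0.001],[0,0,0.001],[0,0,0]], gripper=[0.01,0.01,0.01,0.01,0.01])

```text
time: 13.47
tool_pos: [0.6577, 0.1736, 0.064]
tcp_rot: [1.995, 2.07, 0.368]
wrist_force: [0.3, 1.3, -1.5]
width: 0.344
grip_force: 79.9
```

```bash
python3 -c "
from h import *
status()"
```

```text
t 13.47 entry rel screw base [by,up,n] mm [0.25 0.   6.43] rot err (tool) mrad [ 2.7 -0.8  1.1]
F[by,up,n] [ 1.25 -0.2  -1.55] T [0.174 0.357 0.142] w 0.344 g 79.92323398590088
```

>>> jog_arm(turn=[[0,0,0],[0,0,0],[0,0,0],[0,0,0]], delta_pos=[[0,0,0.001],[0,0,0.001],[0,0,0.001],[0,0,0]], gripper=[0.01,0.01,0.01,0.01])

```text
time: 13.8
tool_pos: [0.6582, 0.173, 0.0607]
tcp_rot: [1.996, 2.071, 0.366]
wrist_force: [0.1, -0.3, -2.4]
width: 0.341
grip_force: 79.9
```

```bash
python3 -c "
from h import *
status()"
```

```text
t 13.8 entry rel screw base [by,up,n] mm [-0.28 -0.7   3.07] rot err (tool) mrad [ 1.3 -0.   1. ]
F[by,up,n] [-0.3  -0.76 -2.26] T [ 0.281  0.023 -0.045] w 0.341 g 79.87619519233704
```

>>> jog_arm(turn=[[0,0,0],[0,0,0],[0,0,0]], delta_pos=[[0,0,0.001],[0,0,0.001],[0,0,0]], gripper=[0.01,0.01,0.01])

```text
time: 14.05
tool_pos: [0.659, 0.1732, 0.0589]
tcp_rot: [1.996, 2.07, 0.367]
wrist_force: [-0.7, 0.4, -1.0]
width: 0.339
grip_force: 79.9
```

>>> jog_arm(turn=[[0,0,0],[0,0,0]], delta_pos=[[0,0,0.001],[0,0,0]], gripper=[0.01,0.01])

```text
time: 14.22
tool_pos: [0.6596, 0.1734, 0.0584]
tcp_rot: [1.995, 2.07, 0.367]
wrist_force: [-0.0, -0.4, -0.3]
width: 0.337
grip_force: 79.9
```

```bash
python3 -c "
from h import *
status()"
```

```text
t 14.22 entry rel screw base [by,up,n] mm [-0.03 -0.15  0.52] rot err (tool) mrad [ 2.2 -0.4  0.9]
F[by,up,n] [-0.41 -0.15 -0.3 ] T [ 0.341 -0.004  0.036] w 0.337 g 79.91300582885742
```

>>> jog_arm(turn=[[0,0,0],[0,0,0],[0,0,0]], delta_pos=[[0,0,0.0006],[0,0,0],[0,0,0]], gripper=[0.01,0.01,0.01])

```text
time: 14.47
tool_pos: [0.6596, 0.1734, 0.0584]
tcp_rot: [1.995, 2.07, 0.367]
wrist_force: [-3.9, -0.3, 5.6]
width: 0.341
grip_force: 80.7
```

```bash
python3 -c "
from h import *
status()"
```

```text
t 14.47 entry rel screw base [by,up,n] mm [-0.03 -0.1   0.45] rot err (tool) mrad [ 2.1 -0.3  1. ]
F[by,up,n] [-0.19 -1.75  6.64] T [ 0.902 -0.189 -0.013] w 0.341 g 80.7125473022461
```

>>> jog_arm(turn=[[0,0,0],[0,0,0],[0,0,0]], delta_pos=[[0,0,0.0006],[0,0,0],[0,0,0]], gripper=[0.01,0.01,0.01])

```text
time: 14.72
tool_pos: [0.6597, 0.1734, 0.0584]
tcp_rot: [1.995, 2.07, 0.367]
wrist_force: [-8.4, -2.7, 9.3]
width: 0.34
grip_force: 81.7
```

```bash
python3 -c "
from h import *
status()"
```

```text
t 14.72 entry rel screw base [by,up,n] mm [-0.02 -0.08  0.43] rot err (tool) mrad [ 1.9 -0.3  0.9]
F[by,up,n] [-2.37 -4.79 11.66] T [ 1.338 -0.191  0.032] w 0.34 g 81.67260646820068
```

Contact is at surface level (n≈0.4 mm, 12 N), well past head level. I'll relax the push and slide down the slope.

>>> jog_arm(turn=[[0,0,0],[0,0,0],[0,0,0],[0,0,0],[0,0,0],[0,0,0]], delta_pos=[[0,0,-0.001],[0,-0.0015,0],[0,-0.0015,0],[0,-0.0015,0],[0,-0.0015,0],[0,0,0]], gripper=[0.01,0.01,0.01,0.01,0.01,0.01])

```text
time: 15.22
tool_pos: [0.6545, 0.1735, 0.0566]
tcp_rot: [1.994, 2.07, 0.369]
wrist_force: [1.1, 0.9, 1.4]
width: 0.338
grip_force: 80.2
```

```bash
python3 -c "
from h import *
status()"
```

```text
t 15.22 entry rel screw base [by,up,n] mm [ 0.31 -5.58  0.66] rot err (tool) mrad [ 3.6 -1.   1. ]
F[by,up,n] [0.83 1.54 0.97] T [ 0.017  0.005 -0.024] w 0.338 g 80.1770567893982
```

>>> jog_arm(turn=[[0,0,0],[0,0,0],[0,0,0],[0,0,0],[0,0,0]], delta_pos=[[0,-0.001,0],[0,-0.001,0],[0,-0.001,0],[0,-0.001,0],[0,0,0]], gripper=[0.01,0.01,0.01,0.01,0.01])

```text
time: 15.63
tool_pos: [0.6519, 0.1739, 0.0559]
tcp_rot: [1.993, 2.069, 0.373]
wrist_force: [4.5, 2.2, -0.4]
width: 0.344
grip_force: 79.9
```

```bash
python3 -c "
from h import *
status()"
```

```text
t 15.63 entry rel screw base [by,up,n] mm [ 0.76 -8.29  0.96] rot err (tool) mrad [ 6.  -1.8  1.3]
F[by,up,n] [ 2.07  4.18 -1.9 ] T [-0.598  0.406  0.079] w 0.344 g 79.94431972503662
```

>>> jog_arm(turn=[[0,0,0],[0,0,0],[0,0,0],[0,0,0]], delta_pos=[[0.001,0,0.0003],[0,-0.001,0],[0,-0.001,0],[0,0,0]], gripper=[0.01,0.01,0.01,0.01])

```text
time: 15.97
tool_pos: [0.6488, 0.1744, 0.0546]
tcp_rot: [1.995, 2.07, 0.369]
wrist_force: [1.5, 1.2, 5.4]
width: 0.342
grip_force: 80.9
```

```bash
python3 -c "
from h import *
status()"
```

```text
t 15.97 entry rel screw base [by,up,n] mm [  1.41 -11.57   0.61] rot err (tool) mrad [ 3.5 -1.1  0.8]
F[by,up,n] [1.19 3.3  4.56] T [-0.236  0.206  0.05 ] w 0.342 g 80.86520075798035
```

>>> jog_arm(turn=[[0,0,0],[0,0,0],[0,0,0],[0,0,0],[0,0,0]], delta_pos=[[0.0005,-0.001,0],[0,-0.001,0],[0,-0.001,0],[0,-0.001,0],[0,0,0]], gripper=[0.01,0.01,0.01,0.01,0.01])

```text
time: 16.38
tool_pos: [0.6449, 0.1745, 0.0532]
tcp_rot: [1.995, 2.07, 0.369]
wrist_force: [1.8, 0.2, 6.4]
width: 0.341
grip_force: 80.9
```

```bash
python3 -c "
from h import *
status()"
```

```text
t 16.38 entry rel screw base [by,up,n] mm [  1.58 -15.7    0.62] rot err (tool) mrad [ 3.3 -0.8  0.6]
F[by,up,n] [0.09 3.82 5.37] T [-0.195  0.013  0.02 ] w 0.341 g 80.87644815444946
```

>>> jog_arm(turn=[[0,0,0],[0,0,0],[0,0,0]], delta_pos=[[0,-0.001,0],[0,-0.0007,0],[0,0,0]], gripper=[0.01,0.01,0.01])

```text
time: 16.63
tool_pos: [0.6434, 0.1744, 0.0526]
tcp_rot: [1.995, 2.07, 0.369]
wrist_force: [2.1, 0.1, 4.9]
width: 0.34
grip_force: 80.9
```

```bash
python3 -c "
from h import *
status()"
```

```text
t 16.63 entry rel screw base [by,up,n] mm [  1.58 -17.35   0.61] rot err (tool) mrad [ 3.3 -0.7  0.7]
F[by,up,n] [-0.02  3.68  3.9 ] T [-0.154 -0.023 -0.017] w 0.34 g 80.92225313186646
```

>>> jog_arm(turn=[[0,0,0],[0,0,0],[0,0,0]], delta_pos=[[0,-0.0007,0],[0,-0.0006,0],[0,0,0]], gripper=[0.01,0.01,0.01])

```text
time: 16.88
tool_pos: [0.6422, 0.1744, 0.0522]
tcp_rot: [1.995, 2.069, 0.369]
wrist_force: [2.0, -0.7, 5.4]
width: 0.341
grip_force: 80.8
```

```bash
python3 -c "
from h import *
status()"
```

```text
t 16.88 entry rel screw base [by,up,n] mm [  1.6  -18.56   0.64] rot err (tool) mrad [ 3.4 -0.8  0.6]
F[by,up,n] [-0.75  3.69  4.43] T [-0.239  0.028 -0.043] w 0.341 g 80.76888084411621
```

>>> jog_arm(turn=[[0,0,0],[0,0,0],[0,0,0]], delta_pos=[[0,-0.0006,0],[0,-0.0006,0],[0,0,0]], gripper=[0.01,0.01,0.01])

```text
time: 17.13
tool_pos: [0.642, 0.1744, 0.0522]
tcp_rot: [1.994, 2.069, 0.371]
wrist_force: [5.9, -0.3, 5.0]
width: 0.336
grip_force: 80.4
```

```bash
python3 -c "
from h import *
status()"
```

```text
t 17.13 entry rel screw base [by,up,n] mm [  1.64 -18.77   0.78] rot err (tool) mrad [ 5.2 -1.   0.7]
F[by,up,n] [-0.51  7.27  2.7 ] T [-0.612 -0.121  0.003] w 0.336 g 80.35125374794006
```

The slide stopped at 18.8 mm with the force up to 7 N, so the screw is home. I'll release and back off square to the board.

>>> jog_arm(turn=[[0,0,0],[0,0,0],[0,0,0],[0,0,0],[0,0,0],[0,0,0],[0,0,0]], delta_pos=[[0,0.0007,0],[0,0,0],[0,0,0],[0,0,0],[0,0,0],[0,0,0],[0,0,0]], gripper=[0.01,0.035,0.04,0.05,0.06,0.06,0.06], grip_force=20)

```text
time: 17.72
tool_pos: [0.6407, 0.1742, 0.0506]
tcp_rot: [1.996, 2.071, 0.366]
wrist_force: [-0.4, -0.9, 1.0]
width: 0.701
grip_force: 0.0
```

>>> jog_arm(turn=[[0,0,0],[0,0,0],[0,0,0],[0,0,0],[0,0,0],[0,0,0],[0,0,0],[0,0,0],[0,0,0],[0,0,0],[0,0,0],[0,0,0]], delta_pos=[[0,0,-0.003],[0,0,-0.006],[0,0,-0.01],[0,0,-0.015],[0,0,-0.02],[0,0,-0.02],[0,0,-0.02],[0,0,-0.02],[0,0,-0.02],[0,0,-0.02],[0,0,0],[0,0,0]], gripper=[0.06,0.06,0.06,0.06,0.06,0.06,0.06,0.06,0.06,0.06,0.06,0.06])

```text
time: 18.72
tool_pos: [0.5894, 0.1728, 0.1988]
tcp_rot: [1.993, 2.068, 0.374]
wrist_force: [0.1, -0.3, -0.6]
width: 0.703
grip_force: 0.0
```

Run:
```python
from h import *
status()
w,k=cam('wrist'); b,kb=cam('side'); a,ka=cam('scene');np.savez('w7.npz',w=w,a=a,b=b)
h=cv2.cvtColor(w,cv2.COLOR_RGB2HSV);m=cv2.inRange(h,(5,120,60),(22,255,255))
c=max(cv2.findContours(m,0,2)[0],key=cv2.contourArea);q=cv2.approxPolyDP(c,6,True)[:,0];print(q.tolist())
for u in q:
    p=onz(k,*u,n=n,p=S0+.006*n)-S0;print(u,(1000*np.array([by@p,up@p,n@p])).round(1))
Z=lambda im,x,y:cv2.resize(im[y:y+90,x:x+120],(400,300),interpolation=cv2.INTER_CUBIC)
save('w7',np.vstack([np.hstack([cv2.resize(w,(400,300)),Z(b,170,220)]),np.hstack([Z(a,260,235),cv2.resize(w[150:330,230:470],(400,300),interpolation=cv2.INTER_CUBIC)])]))
```

```text
t 18.72 entry rel screw base [by,up,n] mm [  1.91 -18.11 156.73] rot err (tool) mrad [ 7.1 -2.   0.8]
F[by,up,n] [-0.28 -0.16 -0.58] T [ 0.13  -0.022  0.034] w 0.703 g 0.0
[[240, 139], [244, 244], [373, 244], [380, 138]]
[240 139] [  50.  -110.5    6. ]
[244 244] [ -48.4 -110.2    6. ]
[373 244] [-48.9  13.2   6. ]
[380 138] [50.7 12.1  6. ]
```

View pics/w7.png

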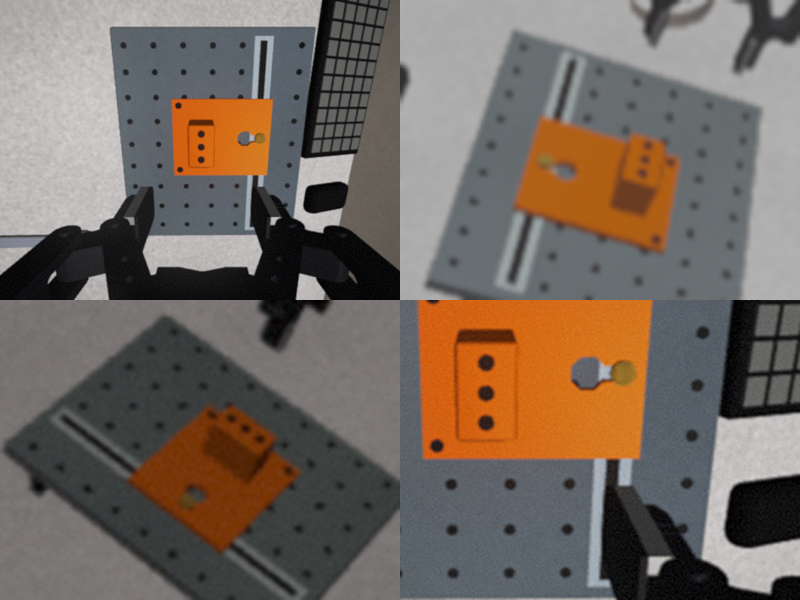

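The final view shows the holder flat and straight on the board. The brass head covers the narrow slot's end (wrist crop ~(623,372)), the entry is empty and the gripper is clear.

```bash
python3 -c "
from workcell import ticket
print(ticket.finish_job())"
```

```text
the job is handed in; nothing more can be done
None
```

The holder hangs flat and straight on the board with the screw fully home in its narrow slot; the gripper is clear and the job was handed in at about 19 s (verdict not reported).

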